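# Unlock the wash tote and tip the mincer rings into its corner

### The job

Turn the quarter-turn catch fully open so that the small square tote on the board is free. Then take the tote by its steel bar and tip it, its opposite bottom corner staying on the board, until all three loose mincer rings have slid together into that low corner; finish while still holding the tote tilted and still, with every ring in it and the catch left open. Leave the jar, the tub and the scale weight where they stand.

Things in the scene. Friction and masses are not known exactly. Their poses are not given: they have to be found in the camera images.
- dock: White board screwed to the worktop, 10 mm thick: a 200 mm square lying diamond-wise, that is with its diagonals along its own x and y. Origin under the middle of the square, on the worktop; z up. The catch's post (20 mm thick) stands on the board on its -y side, 132 mm from the middle.
- catch_axis (a point): Point on the upright axis of the catch, fixed to the board, at 78 mm above the worktop, mid-height of the lever.
- catch (a joint): Angle of the steel turn catch (rad): 0 closed (tongue over the tote's side corner, lever away from the tote, along the board's -y), 1.571 open at its stop (lever along the board's -x). Starts at 0 to 0.2; opens clockwise seen from above, against light friction (0.06 N m), and stays where left. Closed, the tongue (54 mm long, 2 mm above the rim) keeps the tote from lifting.
- catch_lever (a point): Grip point on the lever, 46 mm from the catch axis, mid-height (78 mm above the worktop). The lever is an upright bar 12 mm thick and 22 mm high (67 to 89 mm above the worktop) that reaches to 68 mm from the axis; it turns with the catch.
- tote: Open white plastic tote, 140 mm square, 55 mm high, walls and floor 4 mm, 0.26 to 0.5 kg. Origin under its middle; stands level on the board, 10 mm above the worktop, in line with it within 0.03 rad. Its x and y run along its diagonals: the corner at -x (99 mm from the middle) must end low, the steel bail with the bar is at the +x corner, the -y corner is under the catch. z up.
- tote_bar (a point): Middle of the straight steel bar by which the tote is tipped, at [145, 0, 70] mm in the tote's frame: round, 10 mm thick, level, 50 mm long along the tote's y, 46 mm out from the tote's corner and 15 mm above its rim. It may turn between the finger pads as the tote tips.
- tote_corner (a point): The low corner: the inside bottom corner of the tote farthest from the bar, at [-93, 0, 4] mm in the tote's frame. The tote tips about the outer bottom corner just beside it, at [-99, 0, 0] mm.
- ring_0: One of three equal loose steel rings lying flat in the tote, 30 mm outside, 16 mm bore, 14 mm high, 45 g; origin at the middle of its underside. They start in the half of the tote towards the bar and are slippery (friction about 0.15): all slide into the low corner at a tilt of about 20 degrees, and are well gathered at 30.
- ring_1: One of three equal loose steel rings lying flat in the tote, 30 mm outside, 16 mm bore, 14 mm high, 45 g; origin at the middle of its underside. They start in the half of the tote towards the bar and are slippery (friction about 0.15): all slide into the low corner at a tilt of about 20 degrees, and are well gathered at 30.
- ring_2: One of three equal loose steel rings lying flat in the tote, 30 mm outside, 16 mm bore, 14 mm high, 45 g; origin at the middle of its underside. They start in the half of the tote towards the bar and are slippery (friction about 0.15): all slide into the low corner at a tilt of about 20 degrees, and are well gathered at 30.
- spice_jar_pepper: Spice jar, 52 mm across, 85 mm high, origin under its middle; stands beside the board, to be left alone.
- salt_tub: White tub with a lid, 64 mm across, 75 mm high, origin under its middle; to be left alone.
- weight_0: Brass scale weight with a knob, 40 mm across, 43 mm high, origin under its middle; to be left alone.

How it is judged:
By the outcome, as a careful person would: the job done as asked, in the order asked, and still so for the second after the job is handed in, while the arm keeps its last pose, push and grip.
It also fails if it takes over 50 s, if anything falls off the work surface, if the arm or the gripper's body presses on something with over 40 N, if the wrist force passes 120 N, or if a joint passes its speed limit or range.

### The arm

A 6-joint arm with a two-finger parallel gripper is mounted at the origin on the work surface; the furniture and walls round the work are solid. World frame = base frame: x ahead of the robot, y to its left, z up, the work surface at z = 0. Lengths are in m, angles in rad, forces in N, time in s.
With the tool pointing down it reaches from about 0.425 to 0.95 m from the base axis. Payload 3.5 kg.
Tool frame: the origin (TCP) lies at the very end of the fingers, on their centre line; the grasp point (between the pads) lies 19 mm behind it; z points along the fingers, y is the line along which they close (so a half turn about z gives the same grasp; the last joint's range is limited). The gripper opens to 85 mm and grips with 20 to 120 N. Pads are 22 mm wide; open, the fingers measure 114 mm over their backs; the gripper's body (76 mm by 85 mm) begins 54 mm behind the grasp point. The pads swing forward as they close: fully open they stand 13 mm farther back than shut.
Start: joints at [1.174, 0.286, 1.577, -0, 1.279, -0.15], TCP at [0.165, 0.655, 0.231] pointing down, gripper open.
Joint ranges: [-2.77, 2.77], [-0.9, 2.22], [0.21, 2.48], [-1.53, 4.67], [0.24, 2.81], [-2.84, 2.84]. Speed limits (rad/s): [2.79, 2.79, 3.14, 3.14, 3.14, 3.14].

### API

Orientations are given as a unit quaternion [w, x, y, z].
In Python, from cell import * gives the robot as it stands.
- The arm moves only by the tool move_arm, never from a script. Its arguments are lists of equal length, an entry for each row: "dp": the shift along the tool's x, y, z in m, a list of three; "twist": the turn, a rotation vector about the tool's x, y, z in rad, a list of three; "claw": the finger opening in m, from 0 to 0.0854. In form: {"dp": [[x, y, z], ...], "twist": [[rx, ry, rz], ...], "claw": [claw, ...]}. A call has 1 to 8 rows; each row is the pose to reach, as a shift and turn from the pose commanded when the call began, along the tool's axes at that moment; what a row does not reach only later rows make up. A row lasts 1/12 s, in which the tool goes at most 41.7 mm and 7.16 degrees, less where a joint would pass 70% of its speed; a pose out of reach is approached as far as the arm can. A call with a gripper value outside its range is refused whole. The fingers move at their own pace and stop on an object; "grip_force" is the grip in N (left out, the last holds). Time passes only in rows, so rows that repeat a pose let the fingers close. It gives the time, the measured TCP pose, the force, the opening and the grip force at its end, in the units of the state.
- state(): the state, without advancing time (a new reading comes with each control period).
- grab_frame(name): name is "side" or "top"; returns a dict with "frame" (400x640x3 uint8, blue, green, red), "depth" (400x640 float32, m along the optical axis (not along the pixel's ray), 0 where there is no reading), "K" (3x3 intrinsics, pixels), "extrinsics" (4x4, takes a point from camera to world coordinates). Camera axes: x right, y up, looking along -z (the intrinsics and any distortion apply to the point x, -y, -z); pixel columns grow to the right and rows downward; lengths in m; the calibration is good to about 2 mm. A picture is of the moment at which its call begins.
- sign_off(): hands the job in; it is judged then, once.
The state is a dict: "clock": time; "qpos": joint angles; "qd": joint speeds; "tau": joint torques, N m; "tool_pos": TCP position; "tool_rot": TCP orientation; "contact_force": force on the tool from outside, world axes, zero at the start; "ft_torque": the same for the moment, N m; "grip_width": opening from 0.0 (shut) to 1.0 (fully open); "grip_force": force on a finger pad.
Only numpy, scipy, OpenCV 4.12 (cv2) and the standard library are available. Lean on these libraries where they do the work, as an engineer would, in place of code of your own. Each camera call takes 0.05 s, during which the arm holds its last target. There are 200 camera calls.

## Working session

There is one attempt and no reset: what is moved stays moved. The work goes in short steps, Python scripts to look and compute and a tool call to move; the robot and the scene stay as the last step left them, time stands still between calls to the robot, and variables do not carry over. Pictures are saved under pics/ and viewed, at most 10 in all, crops included, and the job is handed in when it is done.

Besides the shell and the picture viewer there is one more tool, called after "Call:" in YAML: its name, and indented under it one key for each argument. move_arm: Moves the arm, as the interface text tells. Its arguments: {"type":"object","properties":{"dp":{"type":"array","items":{"type":"array","items":{"type":"number"}}},"twist":{"type":"array","items":{"type":"array","items":{"type":"number"}}},"claw":{"type":"array","items":{"type":"number"}},"grip_force":{"type":"number"}},"required":["dp","twist","claw"]}

```bash
mkdir -p pics; ls; python3 - <<'E'
from cell import *
import cv2,numpy as np
for n in("side","top"):
    f=grab_frame(n); cv2.imwrite(f"pics/{n}0.png",f["frame"]); np.savez(f"pics/{n}0.npz",**f)
    print(n,f["K"].round(1).tolist(),f["extrinsics"].round(4).tolist())
print(state())
E
```

```text
pics
side [[437.7, 0.0, 321.8], [0.0, 437.7, 200.6], [0.0, 0.0, 1.0]] [[-0.2913, -0.6165, 0.7315, 1.2966], [0.9565, -0.1735, 0.2347, 0.2382], [-0.0178, 0.768, 0.6402, 0.7374], [0.0, 0.0, 0.0, 1.0]]
top [[422.2, 0.0, 323.6], [0.0, 422.2, 204.9], [0.0, 0.0, 1.0]] [[0.0192, 0.9853, -0.17, 0.3972], [-0.9998, 0.0185, -0.0056, -0.0122], [-0.0023, 0.1701, 0.9854, 0.9072], [0.0, 0.0, 0.0, 1.0]]
{'clock': 0.1, 'qpos': array([ 1.17393489e+00,  2.87104295e-01,  1.57806437e+00,  3.04758989e-05,
        1.27863254e+00, -1.49969482e-01]), 'qd': array([-0.00150577, -0.00272915, -0.00187695, -0.00121247,  0.00051896,
       -0.00015836]), 'tau': array([ 9.45050851e-04, -4.07298696e+01, -2.93698686e+01, -1.04609753e-04,
        3.39822087e-03,  1.64846773e-05]), 'tool_pos': array([0.16466803, 0.6539724 , 0.23004909]), 'tool_rot': array([-3.12223328e-04,  1.23136981e-01,  9.92389069e-01, -1.05931606e-03]), 'contact_force': array([ 0.49051259, -0.22284468, -0.58483451]), 'ft_torque': array([-0.01312922,  0.01762036, -0.00958677]), 'grip_force': 0.0, 'grip_width': 0.9999355604575784}
```

View pics/top0.png

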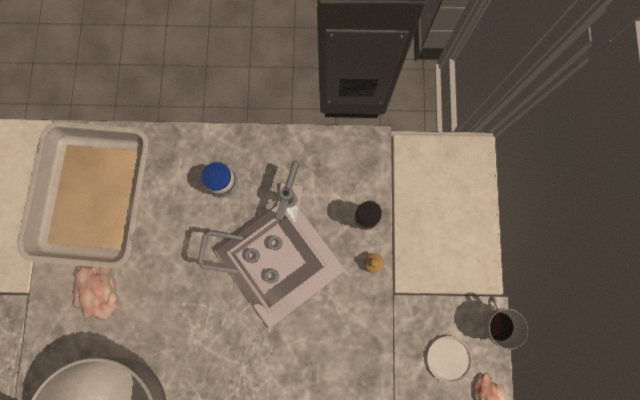

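View pics/side0.png

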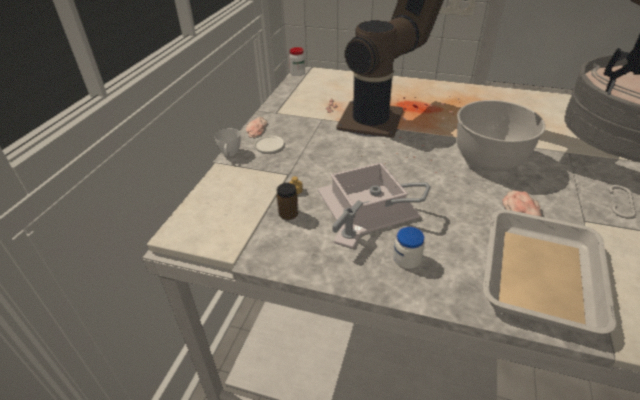

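The top picture shows the tote round (278,258), with the bar at left (203,250), the catch post at (287,194), its lever end at (294,165), the tub at (217,178), the jar at (368,215) and the weight at (373,262). The side picture shows the lever at about (347,213) and the bar at about (433,207). I'll enlarge both.

```bash
python3 - <<'E'
import cv2
a=cv2.imread("pics/top0.png")[150:340,190:390]; cv2.imwrite("pics/topc.png",cv2.resize(a,None,fx=3.1,fy=3.1,interpolation=cv2.INTER_CUBIC)[:600])
a=cv2.imread("pics/side0.png")[155:275,290:450]; cv2.imwrite("pics/sidec.png",cv2.resize(a,None,fx=5,fy=5,interpolation=cv2.INTER_CUBIC))
E
```

```text
(no output)
```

View pics/topc.png

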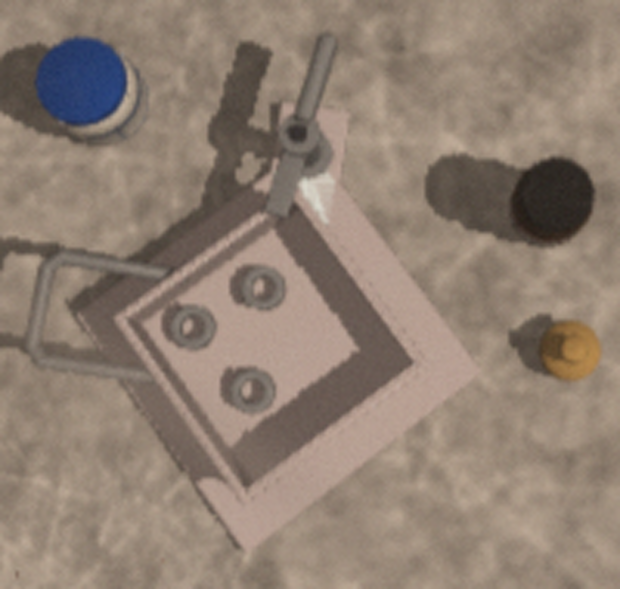

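View pics/sidec.png

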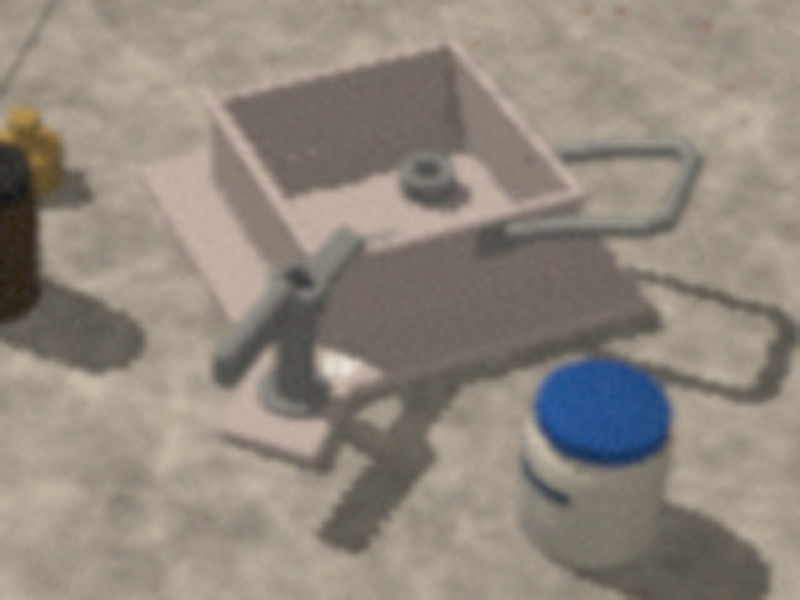

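The crops show the hub at top (298,133) and side (297,278), and the lever end at top (326,40) and side (228,365). The bar ends are at top (48,260)/(38,357) and side (668,222)/(692,150). Tote rim corners: +x at top (118,317), side (580,192); +y at top (248,497), side (452,47).

```bash
cat > h.py <<'E'
import numpy as np, cv2
C={n:np.load(f"pics/{n}0.npz") for n in("top","side")}
F=np.diag([1,-1,-1.])
def P(n):
    E=C[n]["extrinsics"]; R=F@E[:3,:3].T; return C[n]["K"]@np.c_[R,-R@E[:3,3]]
def tri(t,s):
    X=cv2.triangulatePoints(P("top"),P("side"),np.float64(t).reshape(2,1),np.float64(s).reshape(2,1)).ravel(); X=X[:3]/X[3]
    e=[np.linalg.norm((lambda q:q[:2]/q[2])(P(n)@np.r_[X,1])-p) for n,p in(("top",t),("side",s))]
    return X,e
def ray(n,p,z):
    E=C[n]["extrinsics"]; d=E[:3,:3]@F@np.linalg.inv(C[n]["K"])@np.r_[p,1]; return E[:3,3]+d*(z-E[2,3])/d[2]
T=lambda u,v:np.array([190+u/3.1,150+v/3.1]); S=lambda u,v:np.array([290+u/5,155+v/5])
E
python3 - <<'E'
from h import *
for n,t,s in [("hub",(298,133),(297,278)),("lever end",(326,40),(228,365)),("bar near(-y)",(48,260),(668,222)),("bar far(+y)",(38,357),(692,150)),("rim +x",(118,317),(580,192)),("rim +y",(248,497),(452,47)),("board -x",(480,370),(145,172)),("tongue end",(278,212),(350,235))]:
    X,e=tri(T(*t),S(*s)); print(n,X.round(4),np.round(e,2))
for n,p,z in [("bd+x",(72,303),.01),("bd+y",(247,550),.01),("bd-x",(480,370),.01)]: print(n,ray("top",T(*p),z).round(4))
for n,p,z in [("tub top",(82,82),.075),("jar top",(553,200),.085),("r",(262,288),.028),("r",(190,327),.028),("r",(249,390),.028),("hub",(298,133),.089),("levend",(326,40),.089)]: print(n,ray("top",T(*p),z).round(4))
E
```

```text
hub [0.5627 0.068  0.08  ] [0.1  0.08]
lever end [0.6252 0.0524 0.0784] [0.3  0.26]
bar near(-y) [0.4775 0.2245 0.0801] [0.45 0.36]
bar far(+y) [0.4164 0.2282 0.0777] [0.91 0.69]
rim +x [0.4435 0.1811 0.0625] [0.05 0.04]
rim +y [0.3319 0.0949 0.0569] [0.67 0.46]
board -x [ 0.4151 -0.0533  0.0033] [0.69 0.5 ]
tongue end [0.5126 0.081  0.068 ] [0.41 0.32]
bd+x [0.4553 0.2252 0.01  ]
bd+y [0.2944 0.0988 0.01  ]
bd-x [ 0.4153 -0.0543  0.01  ]
tub top [0.5951 0.2106 0.075 ]
jar top [ 0.5214 -0.096   0.085 ]
r [0.4666 0.0934 0.028 ]
r [0.4397 0.1405 0.028 ]
r [0.3989 0.0994 0.028 ]
hub [0.5609 0.067  0.089 ]
levend [0.6225 0.051  0.089 ]
```

```bash
cat >> h.py <<'E'
from scipy.spatial.transform import Rotation as Ro
def rot(s): w,x,y,z=s["tool_rot"]; return Ro.from_quat([x,y,z,w])
def dp(s,W): return (rot(s).inv().apply(np.array(W)-s["tool_pos"])).round(4).tolist()
hub=np.array([.5635,.0675]); base=np.deg2rad(-8.1)
def lev(th,r,d,z):
    f=base-th; u=np.array([np.cos(f),np.sin(f)]); n=np.array([-u[1],u[0]]); return np.r_[hub+r*u+d*n,z]
E
python3 - <<'E'
from h import *; from cell import *
s=state(); print(rot(s).as_matrix().round(3).tolist())
print(lev(.1,.05,.032,.13),dp(s,lev(.1,.05,.032,.13)))
E
```

```text
[[-0.97, 0.244, -0.001], [0.244, 0.97, -0.002], [0.0, -0.002, -1.0]]
[0.61969966 0.08662061 0.13      ] [-0.5799, -0.4387, 0.1008]
```

Call:
move_arm:
  dp:
    - [-0.03,-0.02,0.005]
    - [-0.06,-0.045,0.01]
    - [-0.1,-0.07,0.02]
    - [-0.13,-0.1,0.03]
    - [-0.16,-0.12,0.03]
    - [-0.19,-0.145,0.035]
    - [-0.22,-0.17,0.04]
    - [-0.25,-0.19,0.045]
  twist:
    - [0,0,0]
    - [0,0,0]
    - [0,0,0]
    - [0,0,0]
    - [0,0,0]
    - [0,0,0]
    - [0,0,0]
    - [0,0,0]
  claw: [0,0,0,0,0,0,0,0]

```text
clock: 0.77
tool_pos: [0.3612, 0.4069, 0.1856]
tool_rot: [-0.0, 0.123, 0.992, -0.0]
contact_force: [0.9, 0.2, -0.0]
grip_width: 0.0
grip_force: 0.0
```

Call:
move_arm:
  dp:
    - [-0.03,-0.025,0.005]
    - [-0.06,-0.045,0.01]
    - [-0.095,-0.07,0.015]
    - [-0.125,-0.095,0.02]
    - [-0.16,-0.12,0.027]
    - [-0.19,-0.145,0.032]
    - [-0.22,-0.165,0.037]
    - [-0.25,-0.19,0.042]
  twist:
    - [0,0,0]
    - [0,0,0]
    - [0,0,0]
    - [0,0,0]
    - [0,0,0]
    - [0,0,0]
    - [0,0,0]
    - [0,0,0]
  claw: [0,0,0,0,0,0,0,0]

```text
clock: 1.43
tool_pos: [0.5576, 0.1624, 0.1436]
tool_rot: [-0.0, 0.123, 0.992, 0.0]
contact_force: [0.2, 0.8, -0.4]
grip_width: -0.002
grip_force: 0.0
```

```bash
python3 - <<'E'
from h import *; from cell import *
s=state(); print(s["clock"],s["tool_pos"],s["contact_force"],s["grip_width"])
print(dp(s,lev(.1,.05,.032,.13)))
for th,d,z in [(.1,.032,.066),(.1,.02,.066),(.4,.02,.066),(.8,.02,.066),(1.2,.02,.066),(1.45,.02,.066),(1.57,.02,.066)]:print(th,dp(s,lev(th,.05,d,z)))
E
```

```text
1.4333 [0.55756494 0.16238808 0.14363996] [ 0.20899153  0.80420974 -0.43416261] -0.0015651552580726745
[-0.0788, -0.0583, 0.0136]
0.1 [-0.0788, -0.0583, 0.0776]
0.1 [-0.0789, -0.0703, 0.0776]
0.4 [-0.0827, -0.0859, 0.0776]
0.8 [-0.0802, -0.1072, 0.0776]
1.2 [-0.0697, -0.1258, 0.0776]
1.45 [-0.0597, -0.1348, 0.0776]
1.57 [-0.0542, -0.1382, 0.0776]
```

Call:
move_arm:
  dp:
    - [-0.035,-0.028,0.01]
    - [-0.07,-0.055,0.014]
    - [-0.079,-0.058,0.014]
    - [-0.079,-0.058,0.04]
    - [-0.079,-0.058,0.07]
    - [-0.079,-0.058,0.078]
    - [-0.079,-0.058,0.078]
  twist:
    - [0,0,0]
    - [0,0,0]
    - [0,0,0]
    - [0,0,0]
    - [0,0,0]
    - [0,0,0]
    - [0,0,0]
  claw: [0,0,0,0,0,0,0]

```text
clock: 2.02
tool_pos: [0.6161, 0.0883, 0.0622]
tool_rot: [-0.004, 0.123, 0.992, -0.0]
contact_force: [-1.1, -0.4, 0.3]
grip_width: 0.002
grip_force: 0.0
```

Call:
move_arm:
  dp:
    - [0,-0.006,0]
    - [0,-0.012,0]
    - [-0.002,-0.02,0]
    - [-0.004,-0.028,0]
    - [-0.003,-0.038,0]
    - [-0.001,-0.049,0]
    - [0.004,-0.058,0]
    - [0.009,-0.068,0]
  twist:
    - [0,0,0]
    - [0,0,0]
    - [0,0,0]
    - [0,0,0]
    - [0,0,0]
    - [0,0,0]
    - [0,0,0]
    - [0,0,0]
  claw: [0,0,0,0,0,0,0,0]

```text
clock: 2.68
tool_pos: [0.5939, 0.0235, 0.0668]
tool_rot: [0.001, 0.123, 0.992, -0.0]
contact_force: [1.7, 1.9, -0.7]
grip_width: -0.004
grip_force: 1.2
```

```bash
python3 - <<'E'
from h import *; from cell import *
s=state(); print(s["clock"],s["tool_pos"],s["contact_force"],s["ft_torque"])
for th,d in [(1.2,.02),(1.45,.02),(1.57,.02),(1.57,.016)]:print(th,dp(s,lev(th,.05,d,.066)))
f=grab_frame("top"); a=f["frame"][150:340,190:390]; cv2.imwrite("pics/t2.png",cv2.resize(a,None,fx=3.1,fy=3.1)[:600])
E
```

```text
2.6833 [0.59393258 0.02351185 0.06684612] [ 1.68610939  1.86019049 -0.67692363] [ 0.36931823 -0.26047153 -0.02214733]
1.2 [-0.0004, -0.0, 0.0008]
1.45 [0.0096, -0.009, 0.0008]
1.57 [0.0151, -0.0124, 0.0008]
1.57 [0.019, -0.0128, 0.0008]
```

View pics/t2.png

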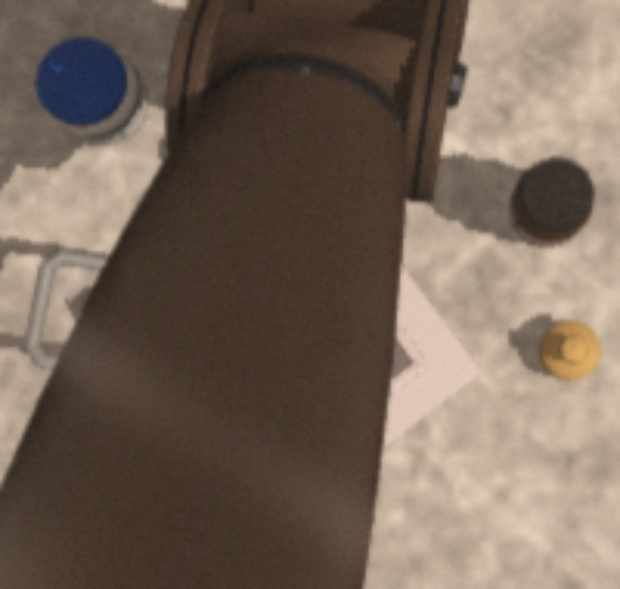

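The picture shows the arm hiding the catch; the jar (553,200), weight (571,350) and bar (40,307) are untouched, and the force of about 2.5 N shows the finger is pushing the lever. I'll go on to the stop.

Call:
move_arm:
  dp:
    - [0.005,-0.005,0]
    - [0.01,-0.009,0]
    - [0.015,-0.012,0]
    - [0.018,-0.013,0]
    - [0.02,-0.013,0]
    - [0.021,-0.013,0]
    - [0.022,-0.013,0]
    - [0.022,-0.013,0]
  twist:
    - [0,0,0]
    - [0,0,0]
    - [0,0,0]
    - [0,0,0]
    - [0,0,0]
    - [0,0,0]
    - [0,0,0]
    - [0,0,0]
  claw: [0,0,0,0,0,0,0,0]

```text
clock: 3.4
tool_pos: [0.5751, 0.0162, 0.067]
tool_rot: [0.009, 0.123, 0.992, -0.0]
contact_force: [17.9, -1.9, -12.1]
grip_width: -0.002
grip_force: 8.7
```

```bash
python3 - <<'E'
from h import *; from cell import *
s=state(); print(s["clock"],s["tool_pos"],s["contact_force"],s["ft_torque"])
f=grab_frame("side"); a=f["frame"][135:255,270:430]; cv2.imwrite("pics/s3.png",cv2.resize(a,None,fx=5,fy=5))
E
```

```text
3.4 [0.57514475 0.01617302 0.06702294] [ 17.8956611   -1.92609289 -12.09587603] [-0.17815791 -2.92530131  0.04380703]
```

View pics/s3.png

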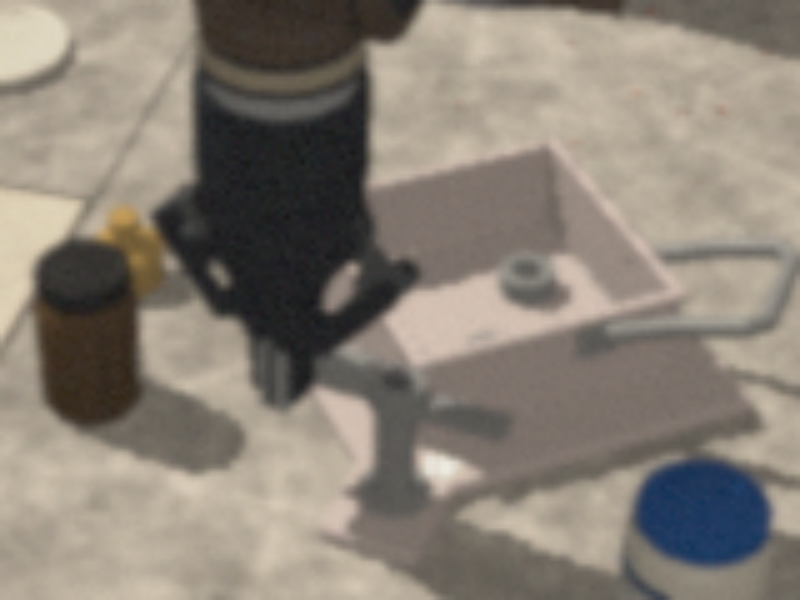

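The tongue now points away from the tote, at (465,415), and the lever is pressed against its stop by the finger at (275,370). The catch is open, so I'll back off and go to the bar.

Call:
move_arm:
  dp:
    - [-0.02,0,0]
    - [-0.03,0,0]
    - [-0.03,0,-0.03]
    - [-0.03,0,-0.07]
    - [-0.03,0,-0.11]
    - [-0.03,0,-0.13]
    - [-0.03,0,-0.13]
    - [-0.03,0,-0.13]
  twist:
    - [0,0,0]
    - [0,0,0]
    - [0,0,0]
    - [0,0,0]
    - [0,0,0]
    - [0,0,0]
    - [0,0,0]
    - [0,0,0]
  claw: [0,0,0,0,0,0,0,0]

```text
clock: 4.12
tool_pos: [0.5989, 0.0099, 0.198]
tool_rot: [0.001, 0.123, 0.992, -0.0]
contact_force: [0.8, 0.2, -1.1]
grip_width: -0.001
grip_force: 0.0
```

```bash
python3 - <<'E'
from h import *; from cell import *
s=state(); print(s["clock"],s["tool_pos"],s["contact_force"])
for z in(.2,.13,.061): print(dp(s,[.449,.227,z]))
M=rot(s).as_matrix(); print(np.degrees(np.arctan2(M[1,1],M[0,1])))
E
```

```text
4.1167 [0.59891242 0.00992285 0.19803012] [ 0.77902548  0.17564179 -1.09333759]
[0.1983, 0.174, -0.0025]
[0.1985, 0.174, 0.0675]
[0.1987, 0.174, 0.1365]
75.88185346009087
```

Call:
move_arm:
  dp:
    - [0.03,0.026,0]
    - [0.06,0.052,0]
    - [0.09,0.08,0]
    - [0.12,0.105,0]
    - [0.15,0.13,0]
    - [0.18,0.16,0]
    - [0.199,0.174,0.02]
    - [0.199,0.174,0.06]
  twist:
    - [0,0,-0.02]
    - [0,0,-0.04]
    - [0,0,-0.06]
    - [0,0,-0.08]
    - [0,0,-0.1]
    - [0,0,-0.12]
    - [0,0,-0.12]
    - [0,0,-0.12]
  claw: [0.035,0.035,0.035,0.035,0.035,0.035,0.035,0.035]

```text
clock: 4.78
tool_pos: [0.4474, 0.2312, 0.1386]
tool_rot: [0.003, 0.061, 0.998, 0.002]
contact_force: [1.8, 0.4, 0.5]
grip_width: 0.411
grip_force: 0.0
```

```bash
python3 - <<'E'
from h import *; from cell import *
s=state(); print(s["clock"],s["tool_pos"],s["contact_force"],s["grip_width"])
print(dp(s,[.449,.227,.061])); M=rot(s).as_matrix(); print(np.degrees(np.arctan2(M[1,1],M[0,1])))
a=grab_frame("side")["frame"][115:255,290:470]; b=grab_frame("top")["frame"][150:290,190:340]
r=lambda i:cv2.resize(i,(400,int(400*i.shape[0]/i.shape[1])),interpolation=cv2.INTER_CUBIC)
a,b=r(a),r(b); h=min(len(a),len(b)); cv2.imwrite("pics/c4.png",np.hstack([a[:h],b[:h]]))
E
```

```text
4.7833 [0.44741212 0.23116722 0.13856045] [1.78920852 0.43479002 0.5261435 ] 0.4109358609987163
[-0.0017, -0.0042, 0.0776]
83.03069163460897
```

View pics/c4.png

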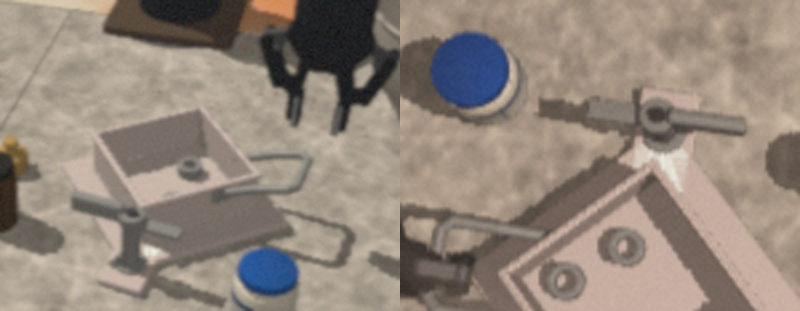

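The left half (side view) shows the catch open, with the tongue at (165,232) clear of the tote. It also shows the fingers at (293,120) and (340,130), above the bar at (305,165). The right half (top view) shows the lever at (700,122) and tongue at (610,110) in line with the board's x. I'll descend onto the bar and grip it.

Call:
move_arm:
  dp:
    - [-0.001,0,0.015]
    - [-0.001,0,0.04]
    - [-0.001,0,0.065]
    - [-0.001,0,0.079]
    - [-0.001,0,0.079]
    - [-0.001,0,0.079]
  twist:
    - [0,0,0]
    - [0,0,0]
    - [0,0,0]
    - [0,0,0]
    - [0,0,0]
    - [0,0,0]
  claw: [0.035,0.035,0.035,0.035,0.035,0.035]

```text
clock: 5.38
tool_pos: [0.4486, 0.2264, 0.0568]
tool_rot: [-0.002, 0.064, 0.998, -0.001]
contact_force: [0.3, 0.5, 0.4]
grip_width: 0.413
grip_force: 0.0
```

```bash
python3 - <<'E'
from h import *; from cell import *
s=state(); print(s["clock"],s["tool_pos"],s["contact_force"],s["grip_width"],dp(s,[.449,.227,.060]))
E
```

```text
5.3833 [0.44864292 0.22640882 0.05678836] [0.27140128 0.45956391 0.35050307] 0.41268140143665033 [-0.0003, 0.0006, -0.0032]
```

Call:
move_arm:
  dp:
    - [0,0,-0.003]
    - [0,0,-0.003]
    - [0,0,-0.003]
    - [0,0,-0.003]
    - [0,0,-0.003]
    - [0,0,-0.003]
    - [0,0,-0.003]
    - [0,0,-0.003]
  twist:
    - [0,0,0]
    - [0,0,0]
    - [0,0,0]
    - [0,0,0]
    - [0,0,0]
    - [0,0,0]
    - [0,0,0]
    - [0,0,0]
  claw: [0.025,0.015,0.01,0.006,0.004,0.002,0.0,0.0]
  grip_force: 40

```text
clock: 6.05
tool_pos: [0.4505, 0.2274, 0.062]
tool_rot: [0.002, 0.063, 0.998, 0.0]
contact_force: [-0.2, -1.4, 5.1]
grip_width: 0.102
grip_force: 39.1
```

```bash
python3 - <<'E'
from h import *; from cell import *
s=state(); print(s["clock"],s["tool_pos"],s["contact_force"],s["grip_width"],s["grip_force"])
# tip path: grasp point = tool_pos + 19mm up ; pivot fixed in tote frame
p0=s["tool_pos"]; X=np.array([np.cos(np.radians(82.7)),np.sin(np.radians(82.7)),0])
for a in range(0,39,2):
    A=np.radians(a); v=244*np.cos(A)-70*np.sin(A)-244; z=244*np.sin(A)+70*np.cos(A)-70
    print(a,dp(s,p0+(v*X+[0,0,z])/1000))
E
```

```text
6.05 [0.45049713 0.22743029 0.06202392] [-0.21683012 -1.4144115   5.11831146] 0.10183812487566386 39.105974435806274
0 [0.0, 0.0, 0.0]
2 [-0.0, -0.0026, -0.0085]
4 [-0.0, -0.0055, -0.0169]
6 [-0.0001, -0.0086, -0.0251]
8 [-0.0001, -0.0121, -0.0333]
10 [-0.0001, -0.0158, -0.0413]
12 [-0.0001, -0.0199, -0.0492]
14 [-0.0002, -0.0241, -0.057]
16 [-0.0002, -0.0287, -0.0646]
18 [-0.0002, -0.0335, -0.072]
20 [-0.0002, -0.0386, -0.0793]
22 [-0.0002, -0.0439, -0.0863]
24 [-0.0002, -0.0495, -0.0932]
26 [-0.0003, -0.0553, -0.0999]
28 [-0.0003, -0.0614, -0.1064]
30 [-0.0003, -0.0676, -0.1127]
32 [-0.0003, -0.0741, -0.1187]
34 [-0.0003, -0.0808, -0.1245]
36 [-0.0003, -0.0877, -0.1301]
38 [-0.0003, -0.0947, -0.1354]
```

Call:
move_arm:
  dp:
    - [0,-0.002,-0.0085]
    - [0,-0.004,-0.017]
    - [0,-0.0065,-0.025]
    - [0,-0.0095,-0.0335]
    - [0,-0.0125,-0.0415]
    - [0,-0.016,-0.0495]
    - [0,-0.0195,-0.0575]
    - [0,-0.0195,-0.0575]
  twist:
    - [-0.035,0,0]
    - [-0.07,0,0]
    - [-0.105,0,0]
    - [-0.14,0,0]
    - [-0.175,0,0]
    - [-0.21,0,0]
    - [-0.244,0,0]
    - [-0.244,0,0]
  claw: [0,0,0,0,0,0,0,0]
  grip_force: 28

```text
clock: 6.72
tool_pos: [0.4472, 0.2076, 0.1189]
tool_rot: [0.009, 0.064, 0.99, 0.122]
contact_force: [0.8, 2.0, -2.6]
grip_width: 0.103
grip_force: 38.4
```

```bash
python3 - <<'E'
from h import *; from cell import *
s=state(); print(s["clock"],s["tool_pos"],s["contact_force"],s["grip_width"],s["grip_force"],s["qpos"].round(2),(rot(s).as_matrix()).round(3).tolist())
X=np.array([np.cos(np.radians(82.7)),np.sin(np.radians(82.7)),0])
f=lambda A:(244*np.cos(A)-51*np.sin(A))*X+[0,0,244*np.sin(A)+51*np.cos(A)]
for a in range(16,35,2): print(a,dp(s,s["tool_pos"]+(f(np.radians(a))-f(np.radians(14)))/1000),round(np.radians(14-a),3))
a=grab_frame("side")["frame"][85:255,270:470]; cv2.imwrite("pics/s5.png",cv2.resize(a,None,fx=3.5,fy=3.5,interpolation=cv2.INTER_CUBIC))
E
```

```text
6.7167 [0.44715259 0.20759828 0.1188942 ] [ 0.84426095  2.02619195 -2.57016922] 0.10310588227954758 38.44958245754242 [ 0.1  -0.05  2.18  0.29  0.97 -1.5 ] [[-0.992, 0.124, 0.033], [0.128, 0.962, 0.241], [-0.002, 0.244, -0.97]]
16 [-0.0, -0.0019, -0.0085] -0.035
18 [-0.0, -0.0041, -0.0169] -0.07
20 [-0.0001, -0.0066, -0.0252] -0.105
22 [-0.0001, -0.0094, -0.0335] -0.14
24 [-0.0001, -0.0125, -0.0416] -0.175
26 [-0.0001, -0.0159, -0.0496] -0.209
28 [-0.0001, -0.0195, -0.0575] -0.244
30 [-0.0002, -0.0234, -0.0653] -0.279
32 [-0.0002, -0.0276, -0.073] -0.314
34 [-0.0002, -0.032, -0.0804] -0.349
```

View pics/s5.png

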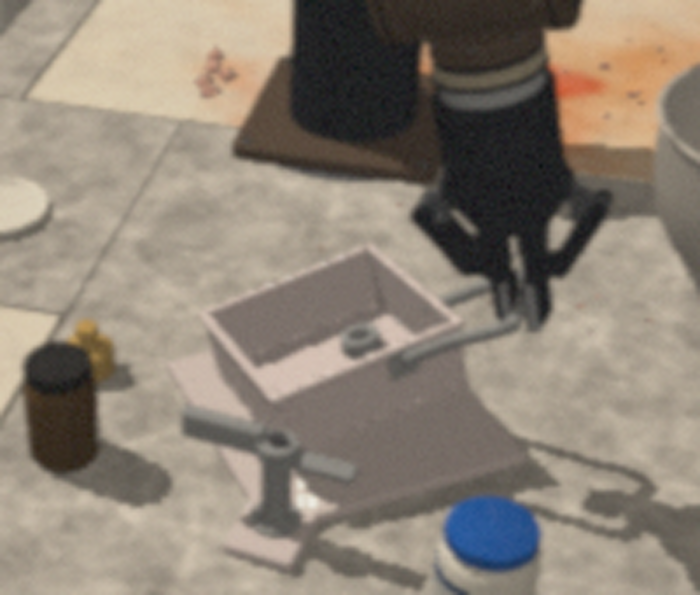

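The tote is tilting, with the bar held at (520,310), the low corner still near the board at (215,390) and the catch open at (270,440). Joint 3 is at 2.18 of its 2.48 limit, so I'll rotate the tool only half as fast for the rest and let the bar turn in the pads.

```bash
python3 - <<'E'
from h import *; from cell import *
s=state(); r=np.radians
X=np.array([np.cos(r(82.7)),np.sin(r(82.7)),0]); Z=np.array([0,0,1])
def f(a,b): A,B=r(a),r(b); return (244*np.cos(A)-70*np.sin(A)+19*np.sin(B))*X+(244*np.sin(A)+70*np.cos(A)-19*np.cos(B))*Z
for a in range(16,35,2):
    b=14+.5*(a-14); print(a,dp(s,s["tool_pos"]+(f(a,b)-f(14,14))/1000),round(r(14-b),3))
E
```

```text
16 [-0.0, -0.0023, -0.0085] -0.017
18 [-0.0, -0.0048, -0.0169] -0.035
20 [-0.0, -0.0076, -0.0252] -0.052
22 [-0.0001, -0.0108, -0.0333] -0.07
24 [-0.0001, -0.0142, -0.0414] -0.087
26 [-0.0001, -0.0179, -0.0493] -0.105
28 [-0.0001, -0.0218, -0.0571] -0.122
30 [-0.0001, -0.0261, -0.0647] -0.14
32 [-0.0001, -0.0306, -0.0722] -0.157
34 [-0.0002, -0.0353, -0.0795] -0.175
```

Call:
move_arm:
  dp:
    - [0,-0.0023,-0.0085]
    - [0,-0.0048,-0.017]
    - [0,-0.0076,-0.025]
    - [0,-0.011,-0.0335]
    - [0,-0.014,-0.0415]
    - [0,-0.018,-0.0495]
    - [0,-0.022,-0.057]
    - [0,-0.026,-0.0645]
  twist:
    - [-0.017,0,0]
    - [-0.035,0,0]
    - [-0.052,0,0]
    - [-0.07,0,0]
    - [-0.087,0,0]
    - [-0.105,0,0]
    - [-0.122,0,0]
    - [-0.14,0,0]
  claw: [0,0,0,0,0,0,0,0]
  grip_force: 28

```text
clock: 7.43
tool_pos: [0.441, 0.1668, 0.1744]
tool_rot: [0.012, 0.062, 0.98, 0.191]
contact_force: [0.2, -0.1, -4.0]
grip_width: 0.1
grip_force: 38.0
```

```bash
python3 - <<'E'
from h import *; from cell import *
s=state(); print(s["clock"],s["tool_pos"],s["contact_force"],s["grip_width"],s["grip_force"],s["qpos"].round(2))
print(dp(s,s["tool_pos"]+[0,0,.01]))
a=grab_frame("side")["frame"][95:225,270:450]; b=grab_frame("top")["frame"][180:310,190:370]
cv2.imwrite("pics/s6.png",np.vstack([cv2.resize(i,None,fx=2.3,fy=2.3,interpolation=cv2.INTER_CUBIC) for i in(a,b)]))
E
```

```text
7.4333 [0.44104877 0.16679564 0.17442181] [ 0.20993545 -0.05411258 -3.95030208] 0.10030541239273519 37.963714599609375 [-0.06 -0.18  2.21  0.43  1.13 -1.7 ]
[0.0, 0.0038, -0.0093]
```

View pics/s6.png

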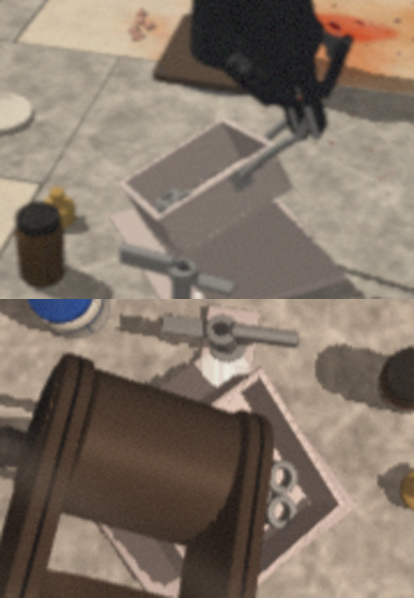

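Top half (side view): the tote is steeply tilted, low corner on the board at (160,215), with rings showing at (172,197). Bottom half (top view): rings at (285,475) and (285,512), heading into the low corner at (345,505). I'll add about 4° more and hold so the rings settle.

Call:
move_arm:
  dp:
    - [0,-0.002,-0.004]
    - [0,-0.0035,-0.008]
    - [0,-0.0055,-0.012]
    - [0,-0.0075,-0.0155]
    - [0,-0.0075,-0.0155]
    - [0,-0.0075,-0.0155]
    - [0,-0.0075,-0.0155]
    - [0,-0.0075,-0.0155]
  twist:
    - [0,0,0]
    - [0,0,0]
    - [0,0,0]
    - [0,0,0]
    - [0,0,0]
    - [0,0,0]
    - [0,0,0]
    - [0,0,0]
  claw: [0,0,0,0,0,0,0,0]

```text
clock: 8.2
tool_pos: [0.4398, 0.1548, 0.1856]
tool_rot: [0.012, 0.062, 0.98, 0.19]
contact_force: [0.3, 0.2, -2.2]
grip_width: 0.095
grip_force: 37.7
```

Call:
move_arm:
  dp:
    - [0,0,0]
    - [0,0,0]
    - [0,0,0]
    - [0,0,0]
    - [0,0,0]
    - [0,0,0]
    - [0,0,0]
    - [0,0,0]
  twist:
    - [0,0,0]
    - [0,0,0]
    - [0,0,0]
    - [0,0,0]
    - [0,0,0]
    - [0,0,0]
    - [0,0,0]
    - [0,0,0]
  claw: [0,0,0,0,0,0,0,0]

```text
clock: 8.87
tool_pos: [0.4398, 0.1548, 0.1857]
tool_rot: [0.012, 0.062, 0.98, 0.19]
contact_force: [-0.0, -0.5, -2.9]
grip_width: 0.098
grip_force: 37.7
```

```bash
python3 - <<'E'
from h import *; from cell import *
s=state(); print(s["clock"],s["tool_pos"],s["contact_force"],s["grip_width"],s["qd"].round(3))
a=grab_frame("side")["frame"][120:220,290:420]; b=grab_frame("top")["frame"][200:300,230:360]
cv2.imwrite("pics/s7.png",np.hstack([cv2.resize(i,None,fx=3,fy=4,interpolation=cv2.INTER_CUBIC) for i in(a,b)]))
E
```

```text
8.8667 [0.43983509 0.15480142 0.18567844] [-0.04830655 -0.50099188 -2.9110663 ] 0.09753199061073906 [ 0.    -0.001  0.002  0.001 -0.002  0.002]
```

View pics/s7.png

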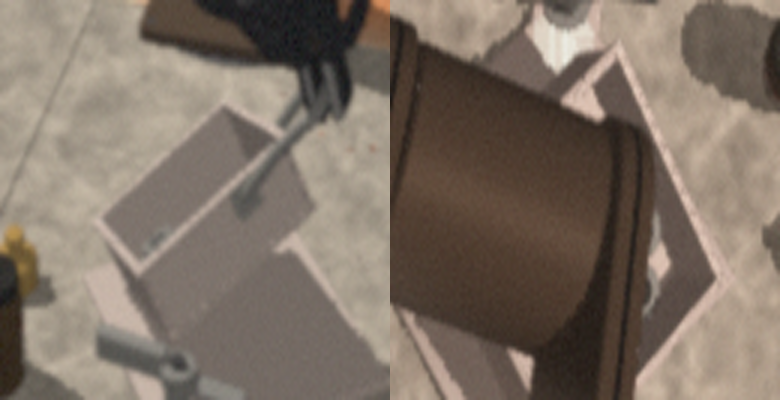

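The left half shows the tote tilted and held, the low corner on the board and a ring near the low corner at (155,240). In the right half two ring edges sit by the low corner, at (655,240) and (648,292), and the forearm hides the rest. I've viewed all 10 pictures, so I'll check with depth in the tote's frame.

```bash
cat > m.py <<'E'
from h import *; from cell import *
def meas():
    s=state(); g=s["tool_pos"]-.019*rot(s).as_matrix()[:,2]
    X=np.array([np.cos(np.radians(82.7)),np.sin(np.radians(82.7)),0])
    R0=np.hypot(.244,.07); A=np.arcsin((g[2]-.01)/R0)-np.arctan2(.07,.244)
    ex=np.cos(A)*X+[0,0,np.sin(A)]; ez=np.array([0,0,np.cos(A)])-np.sin(A)*X; ey=np.cross(ez,ex)
    O=g-.145*ex-.070*ez; print("tilt",np.degrees(A),"pivot",(O-.099*ex).round(4),s["contact_force"].round(1))
    for n in("side","top"):
        f=grab_frame(n); E=f["extrinsics"]; d=f["depth"]; v,u=np.nonzero(d>0); z=d[v,u]
        q=(E[:3,:3]@F@np.linalg.inv(f["K"])@np.stack([u*z,v*z,z])).T+E[:3,3]-O
        q=np.stack([q@ex,q@ey,q@ez],1)*1000
        inn=np.abs(q[:,0])+np.abs(q[:,1])<85
        fl=inn&(q[:,2]>-5)&(q[:,2]<11); r=inn&(q[:,2]>=11)&(q[:,2]<26)
        print(n,"floor",fl.sum(),"median z",np.median(q[fl,2]).round(1) if fl.any() else None,"ring pts",r.sum())
        for lab,k in(("ring",r),("floor",fl)):
            H,_,_=np.histogram2d(q[k,0],q[k,1],bins=[np.arange(-95,96,10),np.arange(-95,96,10)])
            i,j=np.nonzero(H>0); print(lab,[(int(a*10-90),int(b*10-90),int(c)) for a,b,c in zip(i,j,H[i,j])])
E
python3 -c "import m;m.meas()"
```

```text
tilt 33.58424915818527 pivot [ 0.418  -0.0155  0.01  ] [-0.3 -0.  -2.9]
side floor 0 median z None ring pts 41
ring [(-70, 0, 2), (-70, 10, 6), (-70, 20, 2), (-60, -20, 1), (-60, -10, 4), (-60, 0, 4), (-60, 10, 1), (-60, 20, 3), (-50, -10, 1), (-50, 0, 5), (-50, 10, 3), (-50, 20, 4), (-50, 40, 1), (-40, 0, 2), (-40, 10, 1), (-30, 50, 1)]
floor []
top floor 58 median z 2.5 ring pts 53
ring [(-70, -20, 1), (-70, -10, 3), (-70, 0, 2), (-70, 10, 16), (-70, 20, 4), (-60, -20, 8), (-60, -10, 8), (-60, 0, 4), (-60, 10, 3), (-60, 20, 4)]
floor [(-80, -10, 3), (-80, 0, 12), (-70, -10, 1), (-70, 0, 6), (-70, 10, 4), (-20, -70, 1), (-10, -80, 3), (-10, -70, 12), (0, -80, 1), (0, -70, 8), (10, 60, 6), (20, 50, 1)]
```

Call:
move_arm:
  dp:
    - [0,-0.0012,0]
    - [0,-0.0023,0]
    - [0,-0.0035,-0.0005]
    - [0,-0.0045,-0.0005]
    - [0,-0.0055,-0.001]
    - [0,-0.0065,-0.001]
    - [0,-0.0065,-0.001]
    - [0,-0.0065,-0.001]
  twist:
    - [0.06,0,0]
    - [0.12,0,0]
    - [0.18,0,0]
    - [0.24,0,0]
    - [0.3,0,0]
    - [0.35,0,0]
    - [0.35,0,0]
    - [0.35,0,0]
  claw: [0,0,0,0,0,0,0,0]
  grip_force: 25

```text
clock: 9.73
tool_pos: [0.4392, 0.1495, 0.1844]
tool_rot: [0.001, 0.063, 0.998, 0.018]
contact_force: [0.1, 2.1, -0.6]
grip_width: 0.102
grip_force: 36.5
```

```bash
python3 -c "import m;m.meas();s=m.state();print(s['clock'],s['grip_width'],s['grip_force'],s['qpos'].round(2))"
```

```text
tilt 33.62495269901467 pivot [ 0.4182 -0.0143  0.01  ] [ 0.1  2.1 -0.6]
side floor 0 median z None ring pts 42
ring [(-70, -10, 2), (-70, 0, 4), (-70, 10, 5), (-70, 20, 2), (-60, -10, 4), (-60, 0, 4), (-60, 20, 6), (-50, 0, 4), (-50, 10, 4), (-50, 20, 3), (-40, 10, 3), (-30, 10, 1)]
floor []
top floor 2408 median z 2.5 ring pts 341
ring [(-70, -20, 3), (-70, -10, 8), (-70, 0, 5), (-70, 10, 17), (-70, 20, 4), (-60, -30, 3), (-60, -20, 11), (-60, -10, 17), (-60, 0, 19), (-60, 10, 4), (-60, 20, 8), (-60, 30, 3), (-50, -30, 12), (-50, -20, 8), (-50, -10, 13), (-50, 0, 17), (-50, 10, 20), (-50, 20, 18), (-50, 30, 2), (-40, -20, 11), (-40, -10, 21), (-40, 0, 19), (-40, 10, 18), (-40, 20, 3), (-30, -10, 15), (-30, 0, 2), (-30, 10, 13), (-30, 20, 3), (-20, -10, 9), (-20, 0, 20), (-20, 10, 15)]
floor [(-80, -10, 1), (-80, 0, 10), (-70, 0, 4), (-70, 10, 14), (-70, 20, 3), (-60, -20, 19), (-60, -10, 10), (-60, 10, 7), (-60, 20, 3), (-60, 30, 2), (-50, -40, 3), (-50, -30, 16), (-50, -20, 1), (-50, 0, 3), (-50, 10, 1), (-50, 20, 17), (-50, 30, 19), (-50, 40, 3), (-40, -50, 4), (-40, -40, 15), (-4
[... 1097 characters left out ...]
0, 25), (10, -10, 21), (10, 0, 22), (10, 10, 23), (10, 20, 25), (10, 30, 23), (10, 40, 27), (10, 50, 24), (10, 60, 10), (20, -50, 14), (20, -40, 20), (20, -30, 20), (20, -20, 23), (20, -10, 28), (20, 0, 26), (20, 10, 25), (20, 20, 24), (20, 30, 25), (20, 40, 22), (20, 50, 11), (30, -40, 15), (30, -30, 26), (30, -20, 23), (30, -10, 23), (30, 0, 24), (30, 10, 23), (30, 20, 26), (30, 30, 22), (30, 40, 13), (40, -40, 1), (40, -30, 15), (40, -20, 25), (40, -10, 24), (40, 0, 23), (40, 10, 25), (40, 20, 24), (40, 30, 14), (50, -20, 16), (50, -10, 24), (50, 0, 25), (50, 10, 26), (50, 20, 12), (60, 0, 2), (60, 10, 2)]
9.8333 0.10217913082030054 36.608673334121704 [ 0.09 -0.16  2.13  0.04  1.16 -1.37]
```

All three rings are measured wedged together by the low corner, at about (-58,±15) and (-32,0) mm, but as a symmetric arch. A small quick yaw shake about the pivot should let them settle deeper.

Call:
move_arm:
  dp:
    - [0.009,0,0]
    - [-0.009,0,0]
    - [0.009,0,0]
    - [-0.009,0,0]
    - [0.009,0,0]
    - [0,0,0]
    - [0,0,0]
    - [0,0,0]
  twist:
    - [0,0,-0.05]
    - [0,0,0.05]
    - [0,0,-0.05]
    - [0,0,0.05]
    - [0,0,-0.05]
    - [0,0,0]
    - [0,0,0]
    - [0,0,0]
  claw: [0,0,0,0,0,0,0,0]

```text
clock: 10.5
tool_pos: [0.4388, 0.1478, 0.1838]
tool_rot: [0.0, 0.064, 0.998, 0.017]
contact_force: [-0.2, -1.5, -4.7]
grip_width: 0.097
grip_force: 36.3
```

```bash
python3 -c "import m;m.meas();s=m.state();print(s['clock'],s['grip_width'],s['qd'].round(3))" | cut -c1-700
```

```text
tilt 33.39487691042963 pivot [ 0.4177 -0.0167  0.01  ] [-0.2 -1.5 -4.7]
side floor 0 median z None ring pts 42
ring [(-70, -10, 2), (-70, 0, 3), (-70, 10, 4), (-60, -10, 4), (-60, 0, 5), (-60, 20, 4), (-60, 30, 1), (-50, -10, 1), (-50, 0, 5), (-50, 10, 6), (-50, 20, 3), (-40, 10, 3), (-30, 10, 1)]
floor []
top floor 2428 median z 2.7 ring pts 344
ring [(-70, -20, 3), (-70, -10, 9), (-70, 0, 4), (-70, 10, 18), (-70, 20, 3), (-60, -30, 5), (-60, -20, 9), (-60, -10, 15), (-60, 0, 18), (-60, 10, 4), (-60, 20, 5), (-60, 30, 3), (-50, -30, 8), (-50, -20, 13), (-50, -10, 13), (-50, 0, 16), (-50, 10, 18), (-50, 20, 20), (-50, 30, 4), (-40, -30, 2), (-40, -20, 12), (-40, -10, 17), (-40, 0, 20), (-40, 10, 22), (-40, 20, 2), (-30, -10, 15), (-30, 0, 2), (-30, 10, 10), (-30, 20, 6), (-20, -10, 6), (-20, 0, 21), (-20, 10, 20), (-20, 20, 1)]
floor [(-80, -10, 2), (-80, 0, 12), (-70, -20, 2), (-70, 0, 3), (-70, 10, 12), (-70, 20, 4), (-60, -20, 18), (-60, -10, 12), (-60, 0, 4), (-60, 10, 7), (-60, 20, 5), (-60, 30, 1), (-50, -40, 3), (-50, -30, 13), (-50, 0, 1), (-50, 10, 1), (-50, 20, 14), (-50, 30, 21), (-50, 40, 4), (-40, -50, 3), (-40, -40, 19), (-40, -30, 22), (-40, -20, 24), (-40, -10, 8), (-40, 0, 22), (-40, 10, 8), (-40, 20, 19), (-40, 30, 21), (-40, 40, 20), (-40, 50, 2), (-30, -60, 3), (-30, -50, 20), (-30, -40, 19), (-30, -30, 22), (-30, -20, 23), (-30, -10, 10), (-30, 0, 3), (-30, 10, 1), (-30, 20, 17), (-30, 30, 20), (-30, 40, 18), (-30, 50, 21), (-30, 60, 3), (-20, -70, 2), (-20, -60, 17), (-20, -50, 20), (-20, -40,
10.6 0.09816009552003911 [ 0.005 -0.002 -0.002  0.    -0.004  0.003]
```

The packing is stable: the three rings touch each other and the two walls. I'll hold still and hand in.

Call:
move_arm:
  dp:
    - [0,0,0]
    - [0,0,0]
    - [0,0,0]
    - [0,0,0]
    - [0,0,0]
    - [0,0,0]
    - [0,0,0]
    - [0,0,0]
  twist:
    - [0,0,0]
    - [0,0,0]
    - [0,0,0]
    - [0,0,0]
    - [0,0,0]
    - [0,0,0]
    - [0,0,0]
    - [0,0,0]
  claw: [0,0,0,0,0,0,0,0]

```text
clock: 11.27
tool_pos: [0.439, 0.1485, 0.1842]
tool_rot: [0.001, 0.063, 0.998, 0.017]
contact_force: [0.4, -1.0, -3.8]
grip_width: 0.1
grip_force: 36.3
```

```bash
python3 -c "
from cell import *
s=state();print(s['clock'],s['contact_force'],s['qd'].round(3),s['grip_force']);print(sign_off())"
```

```text
11.2667 [ 0.38752333 -1.03962232 -3.80139841] [ 0.002  0.    -0.002  0.003  0.    -0.005] 36.313008069992065
the job is handed in; nothing more can be done
None
```

Job handed in at 11.3 s, no verdict returned: the catch is open at its stop and the tote is held still at about 33° by its bar, with all three rings touching each other in the low corner as a wedge, the third about 60 mm from the corner point; a light shake did not pack them tighter.

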